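# Shim the short foot of a rocking laboratory balance

### The arm

A 6-joint arm with a two-finger parallel gripper is mounted at the origin on a cart in front of the work surface, level with it; the furniture and walls round the work are solid. World frame = base frame: x ahead of the robot, y to its left, z up, the work surface at z = 0. Lengths are in m, angles in rad, forces in N, time in s.
With the tool pointing down it reaches from about 0.35 to 0.975 m from the base axis. Payload 4.9 kg.
Tool frame: the origin (TCP) lies on the mounting face of the last link; the fingertips stand 173 mm ahead of it and the grasp point (between the pads) lies 155 mm ahead of it; z points along the fingers, y is the line along which they close (so a half turn about z gives the same grasp; the last joint's range is limited). The gripper opens to 85 mm and grips with 20 to 120 N. Pads are 22 mm wide; open, the fingers measure 114 mm over their backs; the gripper's body (76 mm by 85 mm) begins 54 mm behind the grasp point. The pads swing forward as they close: fully open they stand 13 mm farther back than shut.
Start: joints at [1.203, 0.053, 1.613, -0, 1.476, -0.119], TCP at [0.154, 0.606, 0.405] pointing down, gripper open.
Joint ranges: [-3.01, 3.01], [-1.01, 2.22], [0.06, 2.58], [-1.02, 4.17], [0.09, 2.62], [-3.14, 3.14]. Speed limits (rad/s): [2.57, 2.57, 3.14, 3.14, 3.14, 3.14].

### API

Orientations are given as a rotation vector (axis times angle).
In Python, from station import monitor, eyes, finish_job gives the robot as it stands. The module is installed in compiled form; this text tells all that it offers.
- The arm moves only by the tool step_arm, never from a script. Its argument "commands" is a list of rows, each a list of 3 entries, a list of its own where there are three numbers: the opening in per cent of the stroke, from 0 (shut) to 100 (fully open), then the shift along the tool's x, y, z in mm, then the turn about the tool's z in degrees. In form: [[hand, [x, y, z], yaw], ...]. A call has 1 to 12 rows; each row is the pose to reach, as a shift and turn from the pose commanded when the call began, along the tool's axes at that moment; what a row does not reach only later rows make up. A row lasts 1/8 s, in which the tool goes at most 62.5 mm and 10.7 degrees, less where a joint would pass 70% of its speed; a pose out of reach is approached as far as the arm can. A call with a gripper value outside its range is refused whole. The fingers move at their own pace and stop on an object; "squeeze" is the grip in N (left out, the last holds). Time passes only in rows, so rows that repeat a pose let the fingers close. It gives the time, the measured TCP pose, the force, the opening and the grip force at its end, in the units of the state.
- monitor.get_obs(): the state, without advancing time (a new reading comes with each control period).
- eyes.get_image(name): name is "scene" or "top" or "wrist"; returns the picture (480x640x3 uint8, red, green, blue); there is no depth.
- eyes.camera_info(name): a dict with "camera_matrix" (3x3 intrinsics, pixels), "k1" (the pictures are not rectified: a ray, as slopes to the right and down, at radius r is drawn at 1 + k1 r^2 times it, then the intrinsics apply), "extrinsics" (4x4, takes a point from camera to world coordinates). Camera axes: x right, y down, z forward; pixel columns grow to the right and rows downward; lengths in m; the calibration is good to about 2 mm. A picture is of the moment at which its call begins: read the wrist's pose just before it. camera_info takes no time and is no camera call; for the wrist camera it gives the pose at the moment of the call.
- finish_job(): hands the job in; it is judged then, once.
The state is a dict: "t": time; "q": joint angles; "dq": joint speeds; "effort": joint torques, N m; "tool_pos": TCP position; "tool_rot": TCP orientation; "contact_force": force on the tool from outside, world axes, zero at the start; "wrist_torque": the same for the moment, N m; "opening": finger opening in m; "grip_force": force on a finger pad.
Only numpy, scipy, OpenCV 4.12 (cv2) and the standard library are available. Lean on these libraries where they do the work, as an engineer would, in place of code of your own. Each camera call takes 0.05 s, during which the arm holds its last target. There are 200 camera calls.

### The job

The balance rocks because its front-left foot is too short. From its left side, first slide the flat shim under that foot until its stop lip meets the side of the balance, then slide the taper shim over it, nose first, stopping as soon as it bites, so that the balance no longer rocks and all four feet bear. Do not force the shims, shove the balance along or overdrive the taper, leave both shims in place, and leave the things around undisturbed.

Things in the scene. Friction and masses are not known exactly. Their poses are not given: they have to be found in the camera images.
- balance: White precision balance, 210 (x) by 190 mm (y), steel pan and display on top, 73 mm high, 4 kg, standing loose on four domed feet of 20 mm dome radius at x = +-85, y = +-75 mm; housing from 24 mm up. Origin: centre of the footprint, at the good feet's undersides; x to its rear, y to its left, z up. More than about 25 N sideways makes it slip.
- short_corner (a point): Axis of the short front-left foot: x = -85, y = +75, z = 0 mm of the balance, 20 mm inside the housing's left side (y = +95) and front. The foot is 7.2 to 10.2 mm short (differs each time, not measured), so the balance rests tipped 0.06 to 0.09 rad towards it. Only about 3 N rest on it until the balance is level.
- far_foot: Rear-right rubber foot (x = +85, y = -75 mm of the balance), diagonally opposite the short one, in the air at the start. Origin: underside of its dome. Once it bears, the short foot's load climbs from 3 to about 16 N within some 6 mm of taper travel; 5 to 12 N is right; in the end the front-right or rear-left foot lifts.
- front_foot: Front-right rubber foot (x = -85, y = -75 mm of the balance), on the worktop. Origin: underside of its dome.
- rear_foot: Rear-left rubber foot (x = +85, y = +75 mm of the balance), on the worktop. Origin: underside of its dome.
- flat_shim: Loose aluminium plate, about 90 g, lying on the worktop, 112 mm long, 44 wide (y = +-22), 4 thick, nose bevelled to 1 mm over 18 mm. Origin: middle of the nose edge, underside; x points out through the nose, y towards an ear (y = 20 to 46, x = -112 to -52) with stop lip and grip fin. In use its x points along -y of the balance, its middle line under the short foot.
- flat_lip (a point): Front face of the flat shim's upright stop lip, at x = -52, y = +35, z = 19 mm of the shim; 22 mm wide, 36 mm high. When it touches the left side of the housing, the nose is 32 mm past the short foot's axis. Sliding it in takes about 4 to 8 N; the lip meets the housing hard.
- flat_fin (a point): Middle of the flat shim's grey grip fin, at x = -97, y = +34, z = 25 mm of the shim; the fin is 28 mm long (x), 12 mm thick (y), from 4 to 39 mm above the shim's underside.
- taper_shim: Loose aluminium wedge, about 70 g, lying on the worktop, 150 mm long, 24 wide (y = +-12), flat underside; 1.5 mm thick at the nose, rising evenly to 7.5 mm at 36 mm behind it, 7.5 mm from there on. Origin: middle of the nose edge, underside; x points out through the nose. In use it lies on the flat shim, x along -y of the balance, middle line under the short foot.
- taper_fin (a point): Middle of the taper shim's grey grip fin, at x = -135, y = 0, z = 27.5 mm of the shim; 28 mm long (x), 12 thick (y), from 7 to 41 mm above the underside. Pushing takes about 4 to 8 N along x while the nose goes under and the balance rises, then 1 to 2 N more per mm once it bites, with the nose some 5 to 33 mm past the foot's axis; it stays when released.
- specimen_cup: Bystander: specimen cup with a white lid, 66 mm across, 70 mm high. Origin: centre of its underside.
- timer: Bystander: small white bench timer, 62 x 68 x 22 mm. Origin: centre of its underside.
- alcohol: Bystander: white flip-top bottle, 57 mm across, 176 mm high. Origin: centre of its underside.

How it is judged:
By the outcome, as a careful person would: the job done as asked, in the order asked, and still so for the second after the job is handed in, with the robot touching nothing.
It also fails if it takes over 72 s, if anything falls off the work surface, if the arm or the gripper's body presses on something with over 40 N, if the wrist force passes 120 N, or if a joint passes its speed limit or range.

## Working session

There is one attempt and no reset: what is moved stays moved. The work goes in short steps, Python scripts to look and compute and a tool call to move; the robot and the scene stay as the last step left them, time stands still between calls to the robot, and variables do not carry over. Pictures are saved under pics/ and viewed, at most 12 in all, crops included, and the job is handed in when it is done.

Besides the shell and the picture viewer there is one more tool, called after "Emit:" as a command line: name --argument value ..., lists and objects as JSON in quotes. step_arm: Moves the arm, as the interface text tells. Its arguments: {"type":"object","properties":{"commands":{"type":"array"},"squeeze":{"type":"number"}},"required":["commands"]}

```bash
mkdir -p pics
cat > h.py <<'E'
import numpy as np, cv2
from station import monitor, eyes, finish_job
from scipy.spatial.transform import Rotation as R
def snap(n,f):
    i=eyes.camera_info(n); im=eyes.get_image(n); cv2.imwrite('pics/'+f+'.png',im[:,:,::-1]); np.savez('pics/'+f+'.npz',K=i["camera_matrix"],k=i["k1"],E=i["extrinsics"]); return im
def ray(f,uv):
    d=np.load('pics/'+f+'.npz');K=d['K'];k=float(d['k']);E=d['E']
    p=np.array([(uv[0]-K[0,2])/K[0,0],(uv[1]-K[1,2])/K[1,1]]);s=p.copy()
    for _ in range(30): s=p/(1+k*(s@s))
    return E[:3,3],E[:3,:3]@np.r_[s,1]
def onz(f,uv,z=0.):
    o,v=ray(f,uv); return o+v*(z-o[2])/v[2]
def proj(f,P):
    d=np.load('pics/'+f+'.npz');K=d['K'];k=float(d['k']);E=d['E']
    c=E[:3,:3].T@(np.asarray(P)-E[:3,3]); s=c[:2]/c[2]; s=s*(1+k*(s@s)); return np.array([K[0,0]*s[0]+K[0,2],K[1,1]*s[1]+K[1,2]])
E
python3 - <<'E'
from h import *
snap('scene','s0');snap('top','t0');o=monitor.get_obs();print(o)
for n in('scene','top','wrist'): print(n,eyes.camera_info(n))
E
```

```text
{'t': 0.1, 'q': array([ 1.20300519e+00,  5.32985066e-02,  1.61416058e+00, -1.79522766e-05,
        1.47601864e+00, -1.18985705e-01]), 'dq': array([-0.0016747 , -0.00230519, -0.00439043, -0.0019673 , -0.00014475,
       -0.00076057]), 'effort': array([ 4.57820875e-06, -3.94902313e+01, -3.71362531e+01, -5.86515898e-05,
        3.86820422e-03, -3.45547335e-05]), 'tool_pos': array([0.15380768, 0.60552521, 0.40357858]), 'tool_rot': array([-3.89758314e-01, -3.11687974e+00,  2.88016400e-03]), 'contact_force': array([ 0.2918189 , -0.47342731,  0.56696412]), 'wrist_torque': array([ 0.01493527,  0.0247527 , -0.00583321]), 'grip_force': 0.0, 'opening': 0.08527232132841155}
scene {'camera_matrix': array([[504.28046755,   0.        , 316.33222898],
       [  0.        , 504.28046755, 237.74280837],
       [  0.        ,   0.        ,   1.        ]]), 'k1': -0.07061596748621358, 'extrinsics': array([[ 0.64486102, -0.45141181,  0.61675088,  0.0244625 ],
       [-0.76425456, -0.389631  ,  0.51390918, -0.39386673],
       [ 0.00832059, -0.80275467, -0.59625138,  0.6211162 ],
       [ 0.        ,  0. 
[... 269 characters left out ...]
2354735, -0.98813159,  0.1517942 ,  0.4270825 ],
       [-0.99951697, -0.02018916,  0.02362695,  0.0586655 ],
       [-0.02028194, -0.15227723, -0.98812969,  1.25458773],
       [ 0.        ,  0.        ,  0.        ,  1.        ]])}
wrist {'camera_matrix': array([[334.61302435,   0.        , 314.29864877],
       [  0.        , 334.61302435, 240.98409611],
       [  0.        ,   0.        ,   1.        ]]), 'k1': 0.010331289454879261, 'extrinsics': array([[ 0.2459419 ,  0.92704057,  0.2830342 ,  0.08115562],
       [ 0.969284  , -0.23490546, -0.0728557 ,  0.62394988],
       [-0.00105391,  0.29225879, -0.95633869,  0.37094449],
       [ 0.        ,  0.        ,  0.        ,  1.        ]])}
```

View pics/t0.png

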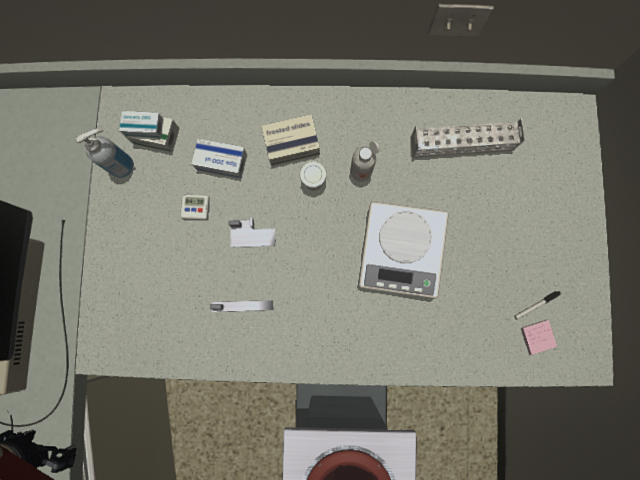

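View pics/s0.png

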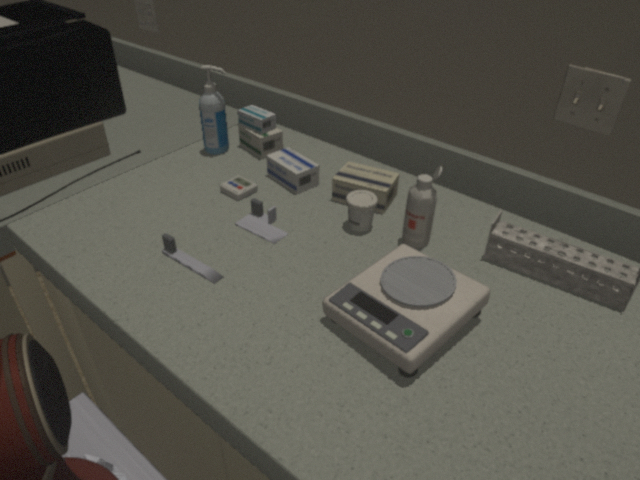

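Top view: the balance is at (360–448, 203–300), the flat shim at (230–275, 220–247) and the taper at (210–272, 306). Both noses point right, along world −y. I'll enlarge this area and measure it.

Run:
```python
from h import *
im=cv2.imread('pics/t0.png')
c=cv2.resize(im[195:325,200:460],None,fx=3,fy=3,interpolation=cv2.INTER_CUBIC);cv2.imwrite('pics/t0c.png',c)
hsv=cv2.cvtColor(im,cv2.COLOR_BGR2HSV)
for th in (190,205,215):
    m=((hsv[...,2]>th)&(hsv[...,1]<30)).astype(np.uint8)
    cs,_=cv2.findContours(m,cv2.RETR_EXTERNAL,cv2.CHAIN_APPROX_NONE)
    for k in cs:
        if cv2.contourArea(k)>150: print(th,cv2.contourArea(k),cv2.boundingRect(k),cv2.minAreaRect(k))
for p in [(372,203),(448,210),(437,300),(361,291)]: print(onz('t0',p,.07))
```

```text
190 191.0 (390, 455, 25, 19) ((402.3536071777344, 463.7182312011719), (17.659767150878906, 24.17706298828125), 86.98721313476562)
190 1631.5 (283, 431, 132, 49) ((348.5, 455.0), (48.0, 131.0), 90.0)
190 290.5 (213, 301, 48, 10) ((236.5, 305.5), (9.0, 47.0), 90.0)
190 690.5 (231, 218, 44, 28) ((252.5, 231.5), (27.0, 43.0), 90.0)
190 4667.0 (361, 203, 86, 94) ((403.77764892578125, 249.14561462402344), (77.32420349121094, 85.03787231445312), 7.696051120758057)
190 476.0 (181, 195, 26, 23) ((193.65882873535156, 205.93527221679688), (24.15939712524414, 21.858503341674805), 4.398705005645752)
190 443.0 (301, 162, 25, 24) ((313.0, 173.5), (23.0, 24.0), 90.0)
190 662.5 (192, 149, 49, 24) ((215.7724609375, 160.1947479248047), (46.77802658081055, 15.717415809631348), 10.784297943115234)
190 326.0 (121, 111, 37, 13) ((139.044189453125, 117.16021728515625), (35.95024108886719, 11.562943458557129), 3.012787342071533)
205 453.5 (231, 221, 43, 25) ((252.0, 233.0), (24.0, 42.0), 90.0)
205 4450.5 (361, 204, 86, 92) ((403.48687744140625, 249.0982666015625), (75.92804718017578, 82.93273162841797), 7.594643592834473)
205 414.5 (301, 162, 25, 24) ((312.75, 173.75001525878906), (22.76839828491211, 23.71708106994629), 71.56504821777344)
205 319.0 (192, 150, 49, 22) ((216.04054260253906, 160.25677490234375), (46.5249137878418, 15.289106369018555), 9.462322235107422)
[ 0.69120047 -0.04081966  0.07      ]
[ 0.67806446 -0.22240696  0.07      ]
[ 0.46444267 -0.19376707  0.07      ]
[ 0.4819415  -0.01689549  0.07      ]
```

View pics/t0c.png

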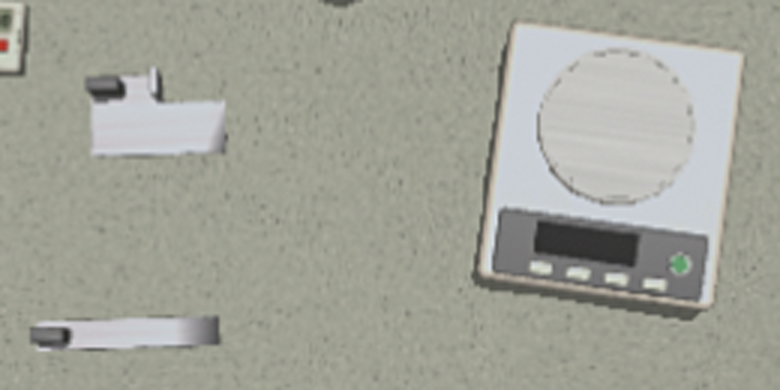

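The crop shows the flat shim with its fin near full-image (234, 223) and lip near (251, 222). The taper's fin is near (217, 307), and the balance's left side runs (361, 291) to (372, 203). Next I'll turn these into world points and work out an approach above the flat's fin.

```bash
cat >> h.py <<'E'
def tool(world_tcp=None, heading_x=None):
    o=monitor.get_obs(); M=R.from_rotvec(o['tool_rot']).as_matrix(); h=np.degrees(np.arctan2(M[1,0],M[0,0]))
    print('t',round(o['t'],2),'tcp',o['tool_pos'].round(4),'hx',h.round(2),'F',o['contact_force'].round(2),'open',round(o['opening'],4),'q6',o['q'][5].round(2))
    if world_tcp is not None: print('shift mm',(M.T@(np.asarray(world_tcp)-o['tool_pos'])*1000).round(1))
    if heading_x is not None: print('yaw deg',round(-(heading_x-h),1))
E
python3 - <<'E'
from h import *
c=lambda x,y:(200+x/3-.33,195+y/3-.33)
P={'ffin_top':(103,85,.039),'flip':(154,83,.037),'fl_rear_low':(92,155,.004),'fl_nose_low':(223,153,.001),'fl_nose_hi':(225,100,.001),
'tfin':(49,336,.041),'t_nose_up':(218,317,.0015),'t_nose_lo':(219,346,.0015),'t_body_up':(80,321,.0075),'t_body_lo':(80,349,.0075),
'bFL':(482,281,.065),'bRL':(513,23,.073),'bRR':(743,52,.078),'bFR':(713,306,.073)}
for k,v in P.items(): print(k,onz('t0',c(v[0],v[1]),v[2]).round(4))
f=onz('t0',c(103,85),.039); tool([f[0],f[1],.155+.12],90)
E
```

```text
ffin_top [0.6418 0.2929 0.039 ]
flip [0.6446 0.2514 0.037 ]
fl_rear_low [0.5886 0.306  0.004 ]
fl_nose_low [0.593  0.1968 0.001 ]
fl_nose_hi [0.6377 0.1968 0.001 ]
tfin [0.4376 0.3265 0.041 ]
t_nose_up [0.4573 0.1961 0.0015]
t_nose_lo [0.4337 0.1944 0.0015]
t_body_up [0.4508 0.3088 0.0075]
t_body_lo [0.4281 0.3077 0.0075]
bFL [ 0.4883 -0.0156  0.065 ]
bRL [ 0.6921 -0.0374  0.073 ]
bRR [ 0.6715 -0.2188  0.078 ]
bFR [ 0.472 -0.194  0.073]
t 0.1 tcp [0.1538 0.6055 0.4036] hx 165.74 F [ 0.29 -0.47  0.57] open 0.0853 q6 -0.12
shift mm [-550.  -182.6  128.8]
yaw deg 75.7
```

Emit:
step_arm --commands '[[100,[-550,-183,60],76],[100,[-550,-183,60],76],[100,[-550,-183,60],76],[100,[-550,-183,60],76],[100,[-550,-183,60],76],[100,[-550,-183,60],76],[100,[-550,-183,60],76],[100,[-550,-183,60],76],[100,[-550,-183,60],76],[100,[-550,-183,60],76],[100,[-550,-183,60],76],[100,[-550,-183,60],76]]' --squeeze 60

```text
t: 1.6
tool_pos: [0.6408, 0.2941, 0.3447]
tool_rot: [-2.224, -2.217, 0.0]
contact_force: [0.4, -0.1, 1.0]
opening: 0.0852
grip_force: 0.0
```

Run:
```python
from h import *
tool(); snap('wrist','w1')
```

```text
t 1.6 tcp [0.6408 0.2941 0.3447] hx 89.82 F [ 0.44 -0.13  1.01] open 0.0852 q6 0.33
```

View pics/w1.png

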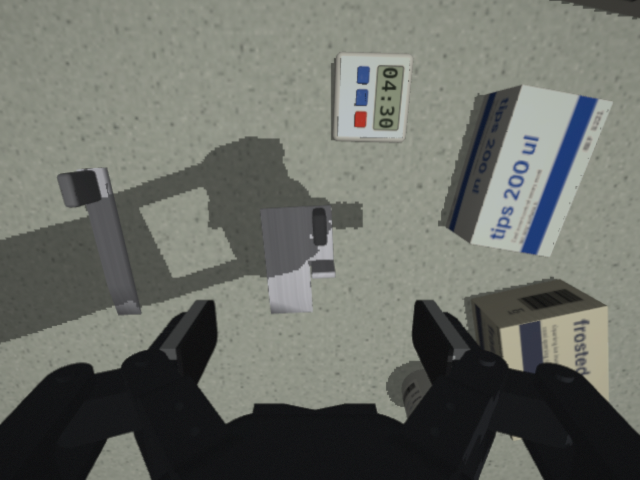

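The flat shim spans (262, 209) to (312, 312) with its fin at (320, 226). The taper is at left with its fin near (78, 188) and nose near (128, 308).

Run:
```python
from h import *
g=onz
rl=g('w1',(262,209),.004);nl=g('w1',(271.5,313),.001);nr=g('w1',(312.5,311.5),.001)
print(rl,nl,nr); d=nl-rl; print('len',np.hypot(*d[:2]),'w',np.linalg.norm(nr-nl),'head',np.degrees(np.arctan2(d[1],d[0])))
for p in [(312,208),(326,208),(313,245),(327,245)]: print('fin39',g('w1',p,.039)[:2].round(4))
h=np.arctan2(d[1],d[0]);X=np.array([np.cos(h),np.sin(h)]);Y=np.array([-X[1],X[0]]);n=(nl+nr)[:2]/2
fin=n-.097*X+.034*Y;print('fin',fin); 
tool([*fin,.155+.027],np.degrees(h)+180)
# taper
for p,z in [((97,168),.0075),((107,168),.0075),((118,313),.0015),((141,312),.0015),((60,178),.041),((95,172),.041),((97,204),.041),((63,206),.041)]: print('tap',g('w1',p,z)[:2].round(4))
im=cv2.imread('pics/w1.png');print(im[200:250:6,305:335:3].mean(2).astype(int))
```

```text
[0.59136551 0.30625361 0.004     ] [0.59546264 0.1957499  0.001     ] [0.63810452 0.19739766 0.001     ]
len 0.11057963987657948 w 0.042673704631172885 head -87.87662775253874
fin39 [0.6384 0.3141]
fin39 [0.65   0.3141]
fin39 [0.6392 0.282 ]
fin39 [0.6511 0.2819]
fin [0.64716625 0.29476692]
t 1.65 tcp [0.6406 0.2943 0.3449] hx 89.86 F [-0.44  0.54  0.13] open 0.0858 q6 0.33
shift mm [  0.5   6.6 162.9]
yaw deg -2.3
tap [0.4472 0.3442]
tap [0.456  0.3442]
tap [0.4367 0.1966]
tap [0.4606 0.1977]
tap [0.4377 0.3391]
tap [0.4663 0.3438]
tap [0.4629 0.3182]
tap [0.435  0.3165]
[[ 80  81  79  82  80  76  81  88 139 142]
 [ 80  82  81  83  82  81  86  89  90  83]
 [ 94  91  83  40  41  41  39  89  91  82]
 [ 92  91  82  51  54  54  52  72  91  81]
 [ 92  90  86  50  55  54  53  67  93  84]
 [ 92  92  90  48  53  54  53  61 144 140]
 [ 94  95 170  54  54  54  53  82 180 148]
 [ 93  92  91  50  53  54  53  84 179 160]
 [ 93  92  90  89 123 178 175 179 178 158]]
```

Emit:
step_arm --commands '[[100,[0,5,50],-2],[100,[0,5,100],-2],[100,[0,5,130],-2],[100,[0,5,150],-2],[100,[0,5,162],-2],[100,[0,5,162],-2],[0,[0,5,162],-2],[0,[0,5,162],-2],[0,[0,5,162],-2],[0,[0,5,162],-2],[0,[0,5,162],-2]]'

```text
t: 3.02
tool_pos: [0.6471, 0.293, 0.1832]
tool_rot: [2.187, 2.255, 0.001]
contact_force: [0.3, -0.6, 1.0]
opening: 0.0109
grip_force: 59.5
```

Run:
```python
from h import *
tool()
```

```text
t 3.02 tcp [0.6471 0.293  0.1832] hx 91.75 F [ 0.31 -0.65  1.02] open 0.0109 q6 0.29
```

Gripped. Next I check the balance pose, estimated from the top-view corners with the tilt corrected, against the feet visible in the scene view.

Run:
```python
from h import *
psi=np.radians(-6.3);C=np.array([.5841,-.1209]);c,s=np.cos(psi),np.sin(psi);Rb=np.array([[c,-s],[s,c]])
tilt=.077; ax=np.r_[85,75,0]/np.hypot(85,75)
T=R.from_rotvec(-tilt*ax)   # check sign: FL must drop
p=lambda x,y,z:np.r_[C+Rb@(T.apply([x,y,z])[:2]/1000), T.apply([x,y,z])[2]/1000]
print('FL foot',p(-85,75,8.7))
for n,q in dict(FRfoot=(-85,-75,0),RRfoot=(85,-75,0),FLt=(-105,95,65),RLt=(105,95,65),RRt=(105,-95,65),FRt=(-105,-95,65),FRb=(-105,-95,24),FLb=(-105,95,24)).items(): print(n,p(*q).round(4),'top',proj('t0',p(*q)).round(0),'scene',proj('s0',p(*q)).round(0))
im=cv2.imread('pics/s0.png'); cv2.imwrite('pics/s0c.png',cv2.resize(im[230:390,310:500],None,fx=4,fy=3.5,interpolation=cv2.INTER_CUBIC))
```

```text
FL foot [ 5.07650095e-01 -3.67507189e-02  2.21499674e-05]
FRfoot [ 0.4914 -0.1861  0.    ] top [428. 290.] scene [406. 373.]
RRfoot [ 0.6602 -0.2045  0.0087] top [435. 222.] scene [469. 314.]
FLt [ 0.4875 -0.0112  0.054 ] top [358. 289.] scene [317. 297.]
RLt [ 0.696  -0.0339  0.0647] top [369. 201.] scene [399. 240.]
RRt [ 0.6749 -0.2224  0.0756] top [449. 211.] scene [490. 285.]
FRt [ 0.4664 -0.1997  0.0649] top [439. 299.] scene [410. 360.]
FRb [ 0.4682 -0.2023  0.0241] top [436. 299.] scene [409. 378.]
FLb [ 0.4893 -0.0138  0.0131] top [358. 289.] scene [319. 315.]
```

View pics/s0c.png

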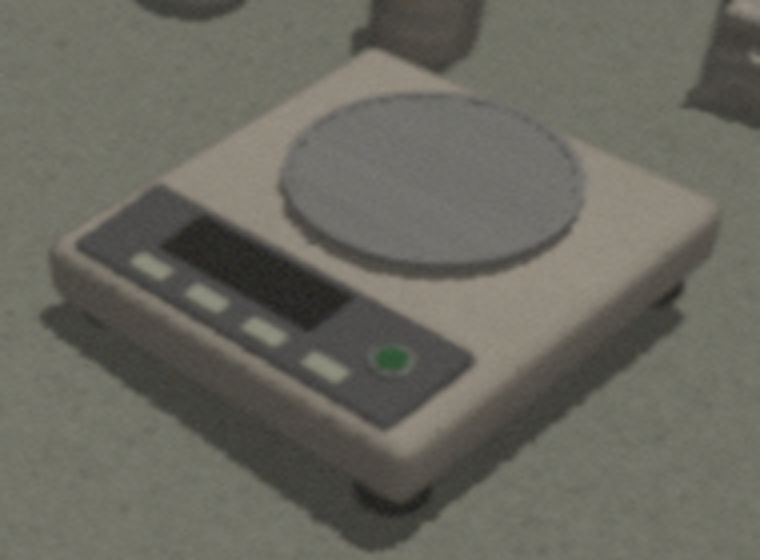

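The front-right foot's underside appears at about (408, 376) against a prediction of (406, 373), and the rear-right at about (476, 317). The pose agrees to a few mm once shifted slightly to −y. I'll move the flat to a stage in front of the left side and look again there.

Emit:
step_arm --commands '[[0,[0,0,-4],0],[0,[-30,-16,-4],2],[0,[-60,-32,-4],4],[0,[-90,-48,-4],6],[0,[-120,-64,-4],8],[0,[-150,-80,-4],8],[0,[-170,-90,-4],8],[0,[-179,-94,-4],8],[0,[-179,-94,-4],8],[0,[-179,-94,0],8],[0,[-179,-94,0],8]]'

```text
t: 4.4
tool_pos: [0.5592, 0.1118, 0.1832]
tool_rot: [2.338, 2.097, 0.002]
contact_force: [1.8, 0.5, 1.4]
opening: 0.0108
grip_force: 59.4
```

Run:
```python
from h import *
tool(); snap('wrist','w2'); snap('top','t2')
im=cv2.imread('pics/t2.png');w=cv2.imread('pics/w2.png')
a=cv2.resize(im[195:315,240:460],(780,425),interpolation=cv2.INTER_CUBIC);cv2.imwrite('pics/t2c.png',a)
```

```text
t 4.4 tcp [0.5592 0.1118 0.1832] hx 83.79 F [1.78 0.45 1.44] open 0.0108 q6 0.18
```

View pics/w2.png

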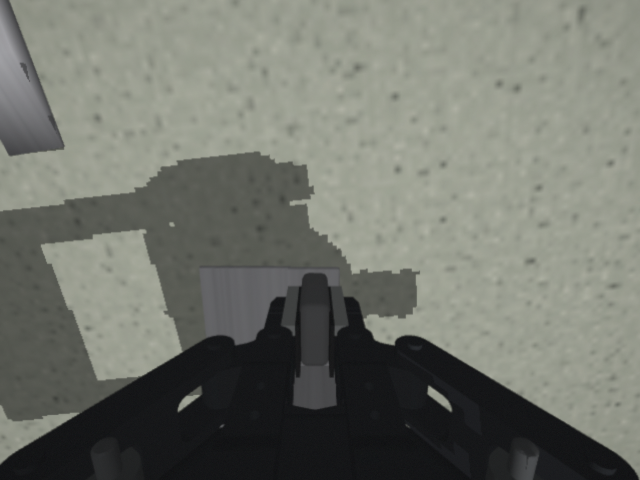

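The flat sits square in the grip, with its rear edge level from (200, 267) to (338, 267). From that edge I check where the TCP sits in the shim frame.

Run:
```python
from h import *
o=monitor.get_obs()
a=onz('w2',(200,267),.004);b=onz('w2',(338,267),.004)
M=R.from_rotvec(o['tool_rot']).as_matrix()
for p in (a,b): print(p.round(4),(M.T@(p-o['tool_pos'])*1000).round(1))
print('edge len',np.linalg.norm(b-a))
```

```text
[0.508  0.1349 0.004 ] [ 17.3 -53.7 179.2]
[0.5723 0.1279 0.004 ] [ 17.3  11.  179.3]
edge len 0.06467142198914193
```

Emit:
step_arm --commands '[[0,[-5,-1,0],0],[0,[-11,-1,0],0],[0,[-17,-1,0],0],[0,[-23,-1,0],0],[0,[-29,-1,0],0],[0,[-34,-1,0],0],[0,[-39,-1,0],0],[0,[-42,-1,0],0],[0,[-45,-1,0],0],[0,[-47,-1,0],0]]'

```text
t: 5.75
tool_pos: [0.5525, 0.0642, 0.1832]
tool_rot: [2.34, 2.096, 0.002]
contact_force: [0.5, 3.3, 6.1]
opening: 0.0109
grip_force: 60.0
```

Emit:
step_arm --commands '[[0,[-2,0,0],0],[0,[-4,0,0],0],[0,[-6,0,0],0],[0,[-8,0,0],0],[0,[-10,0,0],0]]'

```text
t: 6.38
tool_pos: [0.5515, 0.0553, 0.1832]
tool_rot: [-2.339, -2.095, -0.006]
contact_force: [2.6, 9.2, 4.0]
opening: 0.0111
grip_force: 59.9
```

Emit:
step_arm --commands '[[0,[-2,0,0],0],[0,[-4,0,0],0],[0,[-6,0,0],0],[0,[-8,0,0],0],[0,[-10,0,0],0]]'

```text
t: 7.0
tool_pos: [0.5504, 0.0453, 0.1832]
tool_rot: [-2.339, -2.095, -0.005]
contact_force: [2.4, 9.3, 5.0]
opening: 0.011
grip_force: 60.0
```

Emit:
step_arm --commands '[[0,[-2,0,-0.3],0],[0,[-4,0,-0.3],0],[0,[-6,0,-0.3],0],[0,[-8,0,-0.3],0],[0,[-10,0,-0.3],0]]'

```text
t: 7.62
tool_pos: [0.549, 0.0352, 0.1832]
tool_rot: [-2.339, -2.095, -0.004]
contact_force: [1.5, 8.6, 4.1]
opening: 0.0114
grip_force: 59.9
```

Emit:
step_arm --commands '[[0,[-1,0,0],0],[0,[-2,0,0],0],[0,[-3,0,0],0],[0,[-4,0,0],0],[0,[-5,0,0],0]]'

```text
t: 8.25
tool_pos: [0.5485, 0.0303, 0.1831]
tool_rot: [-2.339, -2.095, -0.003]
contact_force: [1.7, 8.7, 5.2]
opening: 0.0109
grip_force: 60.0
```

Run:
```python
from h import *
tool(); snap('scene','s3'); snap('top','t3')
a=cv2.imread('pics/t3.png')[195:315,290:460]; b=cv2.imread('pics/s3.png')[200:390,270:500]
a=cv2.resize(a,(510,360),interpolation=cv2.INTER_CUBIC);cv2.imwrite('pics/t3c.png',a)
```

```text
t 8.25 tcp [0.5485 0.0303 0.1831] hx 83.69 F [1.71 8.66 5.16] open 0.0109 q6 0.03
```

View pics/t3c.png

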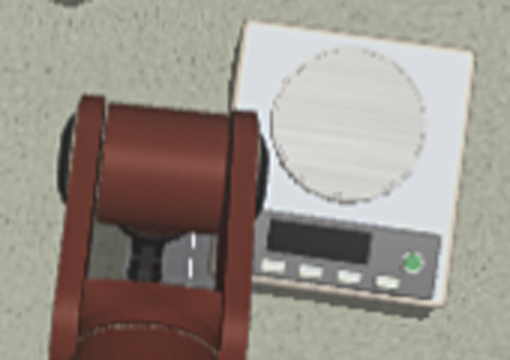

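The top view is mostly blocked by the arm, but the balance's right corners, at (448, 212) and (438, 297), have not moved. I keep creeping until the lip touches.

Emit:
step_arm --commands '[[0,[-1,0,0],0],[0,[-2,0,0],0],[0,[-3,0,0],0],[0,[-4,0,0],0]]'

```text
t: 8.85
tool_pos: [0.548, 0.0263, 0.1832]
tool_rot: [-2.339, -2.095, -0.003]
contact_force: [1.8, 8.2, 4.2]
opening: 0.0112
grip_force: 60.0
```

Emit:
step_arm --commands '[[0,[-1,0,0],0],[0,[-2,0,0],0],[0,[-3,0,0],0]]'

```text
t: 9.22
tool_pos: [0.5477, 0.0236, 0.1831]
tool_rot: [-2.339, -2.094, -0.005]
contact_force: [2.4, 12.1, 4.4]
opening: 0.0108
grip_force: 60.0
```

Emit:
step_arm --commands '[[0,[-0.5,0,0],0],[0,[-1,0,0],0],[0,[-1.5,0,0],0],[0,[-2,0,0],0]]'

```text
t: 9.72
tool_pos: [0.5476, 0.0229, 0.1833]
tool_rot: [-2.337, -2.092, -0.009]
contact_force: [2.0, 18.5, 4.6]
opening: 0.0107
grip_force: 59.9
```

The push climbs from 8 to 18.5 N with hardly any travel, at the expected place, so the lip has met the housing. I relieve the push, release and rise.

Emit:
step_arm --commands '[[0,[0.7,0,0],0],[0,[1.4,0,0],0],[0,[1.6,0,0],0]]'

```text
t: 10.1
tool_pos: [0.5477, 0.0235, 0.1832]
tool_rot: [-2.338, -2.094, -0.005]
contact_force: [2.2, 11.1, 4.5]
opening: 0.011
grip_force: 60.0
```

Emit:
step_arm --commands '[[30,[0,0,0],0],[40,[0,0,0],0],[40,[0,0,0],0],[40,[0,0,-20],0],[50,[0,0,-60],0],[100,[60,0,-120],0],[100,[120,0,-150],0],[100,[180,0,-150],0],[100,[200,0,-150],0],[100,[200,0,-150],0]]'

```text
t: 11.35
tool_pos: [0.5694, 0.2235, 0.3352]
tool_rot: [2.334, 2.101, 0.004]
contact_force: [0.0, -0.5, 0.5]
opening: 0.0853
grip_force: 0.0
```

Run:
```python
from h import *
tool(); snap('wrist','w4');snap('top','t4')
a=cv2.imread('pics/t4.png')[195:315,200:460]; a=cv2.resize(a,(780,360),interpolation=cv2.INTER_CUBIC)
b=cv2.resize(cv2.imread('pics/w4.png'),(320,240));p=np.zeros((600,780,3),np.uint8);p[:360]=a;p[360:,:320]=b;cv2.imwrite('pics/c4.png',p)
```

```text
t 11.35 tcp [0.5694 0.2235 0.3352] hx 83.97 F [ 0.02 -0.54  0.5 ] open 0.0853 q6 0.36
```

View pics/c4.png

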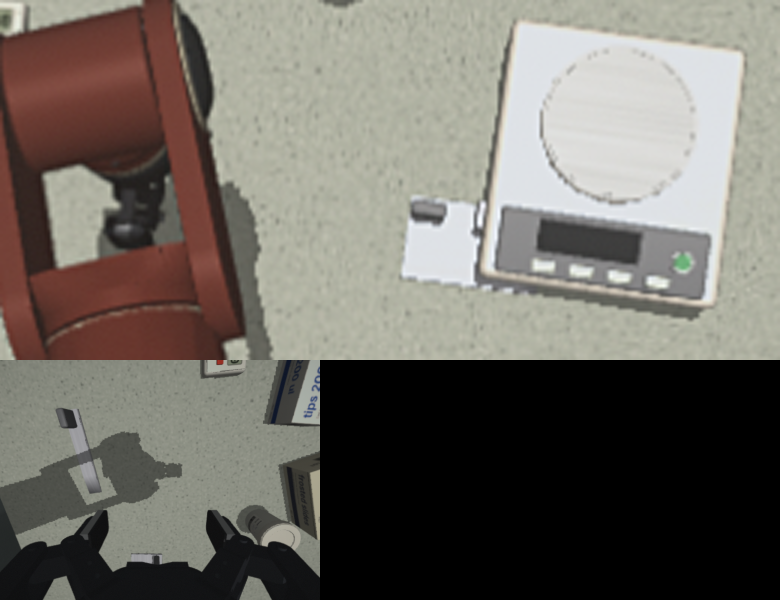

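The flat lies under the corner with its lip against the housing (crop (482, 216)), and the balance is where it was. Now I go above the taper's fin.

Run:
```python
from h import *
tool([.439,.329,.30],93)
```

```text
t 11.45 tcp [0.5694 0.2211 0.3339] hx 83.78 F [-0.46 -0.41 -0.15] open 0.0853 q6 0.36
shift mm [  93.2 -141.3   33.7]
yaw deg -9.2
```

Emit:
step_arm --commands '[[100,[47,-70,16],-5],[100,[93,-141,33],-9],[100,[93,-141,33],-9],[100,[93,-141,33],-9],[100,[93,-141,33],-9],[100,[93,-141,33],-9]]'

```text
t: 12.2
tool_pos: [0.4406, 0.328, 0.3007]
tool_rot: [2.17, 2.271, 0.002]
contact_force: [0.5, 0.2, 0.2]
opening: 0.0853
grip_force: 0.0
```

Run:
```python
from h import *
tool(); snap('wrist','w5')
```

```text
t 12.2 tcp [0.4406 0.328  0.3007] hx 92.62 F [0.49 0.16 0.18] open 0.0853 q6 0.46
```

View pics/w5.png

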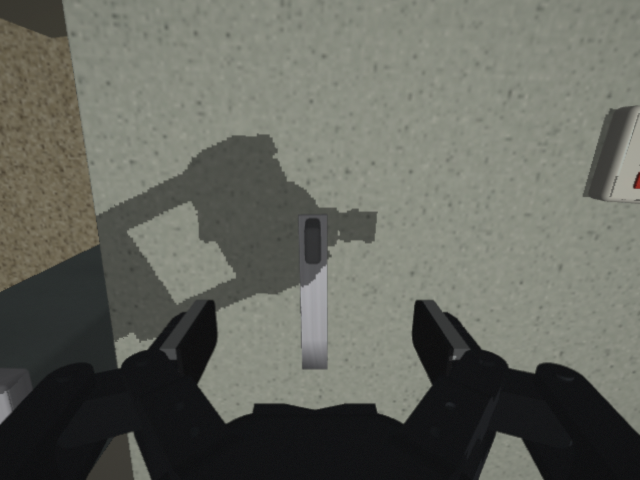

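The taper runs from its rear edge (299–327, 213) to its nose (302–327, 369), with the fin near (313, 240), already close to aligned.

Run:
```python
from h import *
g=lambda p,z:onz('w5',p,z)[:2]
n=(g((302,369),.0015)+g((327.5,369),.0015))/2; r=(g((299,214),.0075)+g((327,214),.0075))/2
d=n-r;L=np.linalg.norm(d);X=d/L;h=np.degrees(np.arctan2(X[1],X[0]));fin=n-.135*X
print(n,r,'L',L,'h',h,'fin',fin, 'fintop',g((313,218),.041),g((313,246),.041))
tool([*fin,.155+.030],h+180)
```

```text
[0.44722697 0.19556103] [0.43886416 0.34561589] L 0.15028771903787244 h -86.81010758330672 fin [0.43971485 0.33035186] fintop [0.43877213 0.35013471] [0.43968799 0.32971826]
t 12.25 tcp [0.4406 0.328  0.3006] hx 92.62 F [ 0.24  0.61 -0.84] open 0.085 q6 0.46
shift mm [  2.3  -0.8 115.6]
yaw deg -0.6
```

Emit:
step_arm --commands '[[100,[2,-1,50],-0.6],[100,[2,-1,85],-0.6],[100,[2,-1,105],-0.6],[100,[2,-1,115],-0.6],[100,[2,-1,115],-0.6],[0,[2,-1,115],-0.6],[0,[2,-1,115],-0.6],[0,[2,-1,115],-0.6],[0,[2,-1,115],-0.6],[0,[2,-1,115],-0.6]]'

```text
t: 13.5
tool_pos: [0.4385, 0.3311, 0.1855]
tool_rot: [2.155, 2.285, 0.001]
contact_force: [1.2, 0.6, 1.3]
opening: 0.0113
grip_force: 59.4
```

Run:
```python
from h import *
tool()
c=lambda x,y:(200+x/3-.33,195+y/3-.33)
# flat after insertion and balance corners
for k,v in {'flat_rear_low':(402,278,.004),'flat_ear_rear':(411,196,.004),'ffin':(428,207,.039),'FL':(483,277,.066),'RL':(515,23,.073),'RR':(744,52,.077),'FR':(714,305,.073)}.items(): print(k,onz('t4',c(*v[:2]),v[2]).round(4))
```

```text
t 13.5 tcp [0.4385 0.3311 0.1855] hx 93.35 F [1.16 0.59 1.33] open 0.0113 q6 0.45
flat_rear_low [0.4925 0.046  0.004 ]
flat_ear_rear [0.5601 0.0399 0.004 ]
ffin [0.5478 0.0267 0.039 ]
FL [ 0.4914 -0.0163  0.066 ]
RL [ 0.6921 -0.039   0.073 ]
RR [ 0.6717 -0.2199  0.077 ]
FR [ 0.4728 -0.1947  0.073 ]
```

Gripped. I lift the taper 10 mm and carry it to the stage, with the nose over the flat and 45 mm outside the foot axis.

Emit:
step_arm --commands '[[0,[0,0,-10],0],[0,[-15,10,-10],3],[0,[-40,25,-10],6],[0,[-75,40,-10],9.6],[0,[-110,55,-10],9.6],[0,[-145,70,-10],9.6],[0,[-170,78,-10],9.6],[0,[-185,78,-10],9.6],[0,[-195,78,-10],9.6],[0,[-195,78,-10],9.6],[0,[-195,78,-10],9.6]]'

```text
t: 14.88
tool_pos: [0.5273, 0.1414, 0.195]
tool_rot: [-2.339, -2.097, -0.0]
contact_force: [-0.9, -0.6, -0.9]
opening: 0.0113
grip_force: 59.0
```

Run:
```python
from h import *
tool([.5279,.1411,.1895],83.7); snap('top','t6'); snap('scene','s6')
a=cv2.imread('pics/t6.png')[195:315,290:460]; a=cv2.resize(a,(510,360),interpolation=cv2.INTER_CUBIC)
cv2.imwrite('pics/c6.png',a)
```

```text
t 14.88 tcp [0.5273 0.1414 0.195 ] hx 83.78 F [-0.89 -0.63 -0.94] open 0.0113 q6 0.23
shift mm [-0.2  0.6  5.5]
yaw deg 0.1
```

View pics/c6.png

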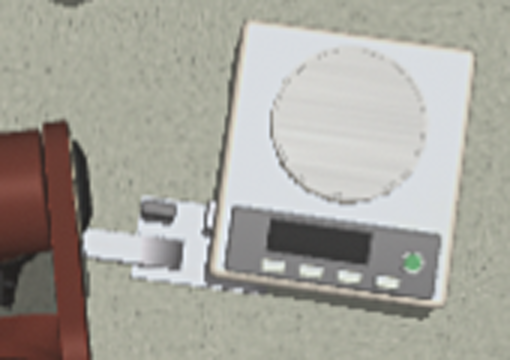

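The taper lies over the flat's middle line, parallel to it, with its nose at crop (182, 252) and clear of the lip at (210, 218). I lower it and slide it in.

Emit:
step_arm --commands '[[0,[0,0.5,3],0],[0,[0,0.5,5],0],[0,[0,0.5,5.5],0],[0,[0,0.5,5.5],0]]'

```text
t: 15.48
tool_pos: [0.5281, 0.1408, 0.1895]
tool_rot: [-2.339, -2.097, 0.0]
contact_force: [0.1, 1.4, -0.2]
opening: 0.0111
grip_force: 59.1
```

Emit:
step_arm --commands '[[0,[-4,0,0],0],[0,[-8,0,0],0],[0,[-12,0,0],0],[0,[-16,0,0],0],[0,[-20,0,0],0],[0,[-24,0,0],0],[0,[-26,0,0],0],[0,[-28,0,0],0]]'

```text
t: 16.48
tool_pos: [0.525, 0.1128, 0.1895]
tool_rot: [-2.339, -2.097, -0.0]
contact_force: [1.5, -0.0, -1.2]
opening: 0.0106
grip_force: 59.0
```

Emit:
step_arm --commands '[[0,[-1.5,0,0],0],[0,[-3,0,0],0],[0,[-4.5,0,0],0],[0,[-6,0,0],0]]'

```text
t: 16.98
tool_pos: [0.5244, 0.1072, 0.1896]
tool_rot: [-2.339, -2.096, -0.002]
contact_force: [0.9, 3.7, 1.1]
opening: 0.0112
grip_force: 59.0
```

Emit:
step_arm --commands '[[0,[-1.5,0,0],0],[0,[-3,0,0],0],[0,[-4.5,0,0],0],[0,[-6,0,0],0]]'

```text
t: 17.48
tool_pos: [0.524, 0.1019, 0.19]
tool_rot: [-2.339, -2.096, -0.005]
contact_force: [0.3, 5.8, 0.1]
opening: 0.011
grip_force: 59.1
```

Emit:
step_arm --commands '[[0,[-1,0,0],0],[0,[-2,0,0],0],[0,[-3,0,0],0],[0,[-4,0,0],0]]'

```text
t: 17.98
tool_pos: [0.5236, 0.0978, 0.19]
tool_rot: [-2.339, -2.096, -0.005]
contact_force: [0.6, 5.8, 0.3]
opening: 0.0114
grip_force: 59.1
```

Emit:
step_arm --commands '[[0,[-1,0,0],0],[0,[-2,0,0],0],[0,[-3,0,0],0]]'

```text
t: 18.35
tool_pos: [0.5232, 0.0948, 0.19]
tool_rot: [-2.339, -2.096, -0.004]
contact_force: [0.5, 5.2, 0.5]
opening: 0.0106
grip_force: 59.1
```

Emit:
step_arm --commands '[[0,[-1,0,0],0],[0,[-2,0,0],0]]'

```text
t: 18.6
tool_pos: [0.523, 0.0928, 0.19]
tool_rot: [-2.339, -2.096, -0.004]
contact_force: [0.8, 5.4, -0.2]
opening: 0.011
grip_force: 59.1
```

Emit:
step_arm --commands '[[0,[-1,0,0],0],[0,[-2,0,0],0]]'

```text
t: 18.85
tool_pos: [0.5228, 0.0908, 0.1899]
tool_rot: [-2.339, -2.096, -0.004]
contact_force: [0.8, 6.6, -0.7]
opening: 0.0112
grip_force: 59.1
```

Emit:
step_arm --commands '[[0,[-1,0,0],0],[0,[-2,0,0],0]]'

```text
t: 19.1
tool_pos: [0.5225, 0.0888, 0.1899]
tool_rot: [-2.339, -2.096, -0.004]
contact_force: [0.8, 5.8, -0.5]
opening: 0.0111
grip_force: 59.1
```

Emit:
step_arm --commands '[[0,[-1,0,0],0],[0,[-2,0,0],0]]'

```text
t: 19.35
tool_pos: [0.5223, 0.0868, 0.1899]
tool_rot: [-2.339, -2.096, -0.004]
contact_force: [1.2, 6.2, -1.3]
opening: 0.011
grip_force: 59.1
```

Emit:
step_arm --commands '[[0,[-1,0,0],0],[0,[-2,0,0],0]]'

```text
t: 19.6
tool_pos: [0.5221, 0.0848, 0.1899]
tool_rot: [-2.339, -2.096, -0.004]
contact_force: [2.0, 5.0, -1.0]
opening: 0.0113
grip_force: 59.1
```

Emit:
step_arm --commands '[[0,[-1,0,0],0],[0,[-2,0,0],0]]'

```text
t: 19.85
tool_pos: [0.5219, 0.0828, 0.1899]
tool_rot: [-2.339, -2.096, -0.004]
contact_force: [0.2, 5.7, 0.3]
opening: 0.0105
grip_force: 59.1
```

```bash
cat > trk.py <<'E'
from h import *
import sys
n=sys.argv[1]; snap('scene',n)
names=['s0','s3','s6',n]+sys.argv[2:]
def g(f): return cv2.cvtColor(cv2.imread('pics/'+f+'.png'),cv2.COLOR_BGR2GRAY)
ref=g('s0'); pts=np.float32([[490,286],[404,245],[409,365],[323,300],[408,333],[455,285],[345,295]]).reshape(-1,1,2)
for f in dict.fromkeys(names):
    p,st,e=cv2.calcOpticalFlowPyrLK(ref,g(f),pts,None,winSize=(21,21),maxLevel=2)
    print(f,'RR,RL,FR,FL,btn,pan,disp:',(p-pts).reshape(-1,2).round(2).tolist())
tool()
E
python3 trk.py a1
```

```text
s0 RR,RL,FR,FL,btn,pan,disp: [[0.0, 0.0], [0.0, 0.0], [0.0, 0.0], [0.0, 0.0], [0.0, 0.0], [0.0, 0.0], [0.0, 0.0]]
s3 RR,RL,FR,FL,btn,pan,disp: [[22.8799991607666, 26.649999618530273], [1.0700000524520874, -0.7200000286102295], [0.6000000238418579, 1.7599999904632568], [-107.83999633789062, -222.57000732421875], [1.1299999952316284, 0.6399999856948853], [-10.949999809265137, 6.139999866485596], [0.7300000190734863, -2.4700000286102295]]
s6 RR,RL,FR,FL,btn,pan,disp: [[3.0399999618530273, 2.009999990463257], [0.9200000166893005, -0.6000000238418579], [0.6899999976158142, 1.3899999856948853], [1.2400000095367432, -1.4800000190734863], [1.2400000095367432, 0.5600000023841858], [0.07999999821186066, 1.5], [1.9800000190734863, -1.559999942779541]]
a1 RR,RL,FR,FL,btn,pan,disp: [[20.940000534057617, 27.969999313354492], [1.559999942779541, -0.6899999976158142], [1.7100000381469727, 1.809999942779541], [2.8499999046325684, -3.380000114440918], [2.940000057220459, 0.800000011920929], [1.190000057220459, 3.25], [3.5999999046325684, -3.259999990463257]]
t 19.9 tcp [0.5218 0.0827 0.1898] hx 83.74 F [ 0.16  4.59 -0.55] open 0.011 q6 0.12
```

Emit:
step_arm --commands '[[0,[-0.7,0,0],0],[0,[-1.5,0,0],0]]'

```text
t: 20.15
tool_pos: [0.5216, 0.0812, 0.1898]
tool_rot: [-2.339, -2.096, -0.003]
contact_force: [0.9, 6.0, -0.3]
opening: 0.0112
grip_force: 59.1
```

Emit:
step_arm --commands '[[0,[-0.7,0,0],0],[0,[-1.5,0,0],0]]'

```text
t: 20.4
tool_pos: [0.5215, 0.0797, 0.1898]
tool_rot: [-2.339, -2.096, -0.003]
contact_force: [0.0, 4.6, -0.4]
opening: 0.0109
grip_force: 59.1
```

Emit:
step_arm --commands '[[0,[-0.7,0,0],0],[0,[-1.5,0,0],0]]'

```text
t: 20.65
tool_pos: [0.5213, 0.0783, 0.1898]
tool_rot: [-2.339, -2.096, -0.003]
contact_force: [0.8, 6.1, 0.0]
opening: 0.0115
grip_force: 59.1
```

Emit:
step_arm --commands '[[0,[-0.7,0,0],0],[0,[-1.5,0,0],0]]'

```text
t: 20.9
tool_pos: [0.5212, 0.0768, 0.1898]
tool_rot: [-2.339, -2.096, -0.003]
contact_force: [0.7, 5.9, 0.5]
opening: 0.0113
grip_force: 59.1
```

Emit:
step_arm --commands '[[0,[-0.7,0,0],0],[0,[-1.5,0,0],0]]'

```text
t: 21.15
tool_pos: [0.5211, 0.0757, 0.19]
tool_rot: [-2.339, -2.095, -0.005]
contact_force: [1.1, 8.6, 0.6]
opening: 0.011
grip_force: 59.1
```

```bash
python3 trk.py a2 a1
```

```text
s0 RR,RL,FR,FL,btn,pan,disp: [[0.0, 0.0], [0.0, 0.0], [0.0, 0.0], [0.0, 0.0], [0.0, 0.0], [0.0, 0.0], [0.0, 0.0]]
s3 RR,RL,FR,FL,btn,pan,disp: [[22.8799991607666, 26.649999618530273], [1.0700000524520874, -0.7200000286102295], [0.6000000238418579, 1.7599999904632568], [-107.83999633789062, -222.57000732421875], [1.1299999952316284, 0.6399999856948853], [-10.949999809265137, 6.139999866485596], [0.7300000190734863, -2.4700000286102295]]
s6 RR,RL,FR,FL,btn,pan,disp: [[3.0399999618530273, 2.009999990463257], [0.9200000166893005, -0.6000000238418579], [0.6899999976158142, 1.3899999856948853], [1.2400000095367432, -1.4800000190734863], [1.2400000095367432, 0.5600000023841858], [0.07999999821186066, 1.5], [1.9800000190734863, -1.559999942779541]]
a2 RR,RL,FR,FL,btn,pan,disp: [[23.209999084472656, 29.3799991607666], [1.7000000476837158, -0.7400000095367432], [1.9500000476837158, 1.8700000047683716], [3.259999990463257, -3.8299999237060547], [3.440000057220459, 1.0199999809265137], [-1.899999976158142, 2.7799999713897705], [4.039999961853027, -3.630000114440918]]
a1 RR,RL,FR,FL,btn,pan,disp: [[20.940000534057617, 27.969999313354492], [1.559999942779541, -0.6899999976158142], [1.7100000381469727, 1.809999942779541], [2.8499999046325684, -3.380000114440918], [2.940000057220459, 0.800000011920929], [1.190000057220459, 3.25], [3.5999999046325684, -3.259999990463257]]
t 21.2 tcp [0.5211 0.0756 0.19  ] hx 83.72 F [1.87 8.39 0.96] open 0.0111 q6 0.11
```

The push rises from about 5.7 to 8.5 N and the tool starts to lag, so the taper has begun to bite. I go about 1 mm more so the foot bears well within its range.

Emit:
step_arm --commands '[[0,[-0.5,0,0],0],[0,[-1,0,0],0],[0,[-1,0,0],0]]'

```text
t: 21.58
tool_pos: [0.521, 0.075, 0.1901]
tool_rot: [-2.338, -2.095, -0.006]
contact_force: [1.3, 9.2, -0.1]
opening: 0.0111
grip_force: 59.2
```

Emit:
step_arm --commands '[[0,[-0.4,0,0],0],[0,[-0.7,0,0],0],[0,[-0.7,0,0],0]]'

```text
t: 21.95
tool_pos: [0.521, 0.0746, 0.1901]
tool_rot: [-2.338, -2.094, -0.007]
contact_force: [1.2, 11.1, 1.6]
opening: 0.011
grip_force: 59.2
```

The push is now 11 N, about 5 N above sliding, after roughly 2 mm of bite, so I stop here. I relieve, release and withdraw.

Emit:
step_arm --commands '[[0,[0.8,0,0],0],[0,[1.6,0,0],0],[0,[1.8,0,0],0]]'

```text
t: 22.32
tool_pos: [0.521, 0.0753, 0.1898]
tool_rot: [-2.339, -2.097, -0.003]
contact_force: [0.4, 5.6, -0.7]
opening: 0.011
grip_force: 59.0
```

Emit:
step_arm --commands '[[20,[0,0,0],0],[40,[0,0,0],0],[40,[0,0,0],0],[40,[0,0,-15],0],[40,[0,0,-40],0],[40,[0,0,-80],0],[100,[60,0,-120],0],[100,[120,0,-150],0],[100,[180,0,-150],0],[100,[220,0,-150],0],[100,[220,0,-150],0]]'

```text
t: 23.7
tool_pos: [0.5446, 0.2963, 0.3411]
tool_rot: [2.335, 2.102, 0.003]
contact_force: [0.4, -0.8, 0.2]
opening: 0.0854
grip_force: 0.0
```

```bash
python3 trk.py a3 a2 | grep -E 'a2|a3|tcp'
python3 - <<'E'
from h import *
snap('top','t9')
a=cv2.imread('pics/t9.png')[195:315,200:460]; a=cv2.resize(a,(780,360),interpolation=cv2.INTER_CUBIC)
b=cv2.resize(cv2.imread('pics/a3.png')[230:390,200:500],(450,240),interpolation=cv2.INTER_CUBIC)
p=np.zeros((600,780,3),np.uint8);p[:360]=a;p[360:,:450]=b;cv2.imwrite('pics/c9.png',p)
E
```

```text
a3 RR,RL,FR,FL,btn,pan,disp: [[2.390000104904175, 4.989999771118164], [1.25, -0.27000001072883606], [2.1600000858306885, 0.6499999761581421], [2.990000009536743, -4.300000190734863], [3.8399999141693115, 0.7900000214576721], [2.5299999713897705, 3.5], [3.6500000953674316, -3.6700000762939453]]
a2 RR,RL,FR,FL,btn,pan,disp: [[23.209999084472656, 29.3799991607666], [1.7000000476837158, -0.7400000095367432], [1.9500000476837158, 1.8700000047683716], [3.259999990463257, -3.8299999237060547], [3.440000057220459, 1.0199999809265137], [-1.899999976158142, 2.7799999713897705], [4.039999961853027, -3.630000114440918]]
t 23.75 tcp [0.5446 0.2947 0.3405] hx 83.89 F [-0.27 -0.19  0.01] open 0.0853 q6 0.48
```

View pics/c9.png

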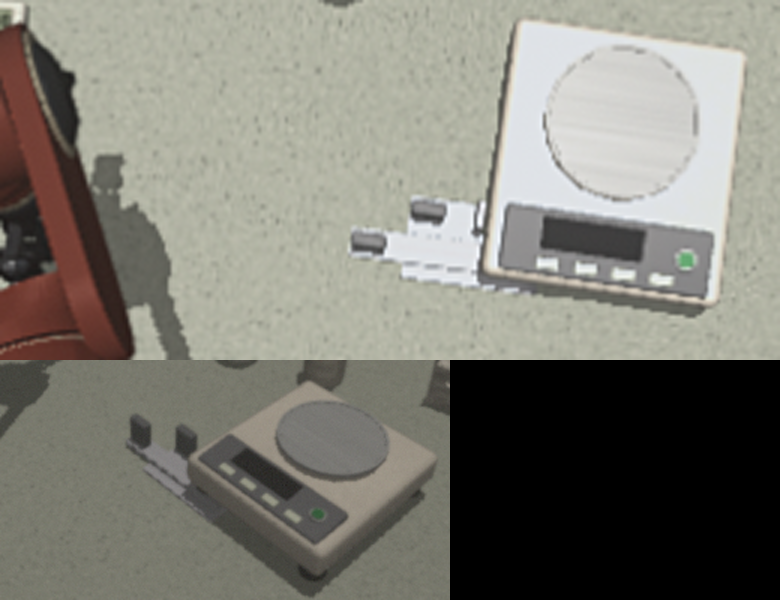

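The last view shows both shims in place (crop: flat fin (428, 210), taper fin (368, 241), lip against the housing at (481, 217)). The balance is level and in its old place, and the arm is clear. I hand in.

```bash
python3 -c "
from h import *
print(finish_job())"
```

```text
the job is handed in; nothing more can be done
None
```

I handed the job in at about 24 s with both shims in place; I read the bite from push force and travel, so the short foot's load (roughly 7 to 8 N) and all four feet bearing are estimates, not measurements.

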